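# Close and lock the hatch of a dry-storage case

### The job

The silver has been put away in the grey dry-storage case: swing its hatch shut, then keep a light downward push on the wing fastener while you turn it clockwise, roughly a quarter turn, until you feel it drop into its locked detent. Stop there: do not force it against the detent or turn it past, and leave the other things on the bench and on the case where they are.

Things in the scene. Friction and masses are not known exactly. Their poses are not given: they have to be found in the camera images.
- case: grey dry-storage case fixed to the bench, 220 (its x) x 300 (its y) x 85 mm high, with a well in the middle of its top closed by the hatch and a 70 mm wide flat deck either side of the hatch. Origin under its centre; its front (-x) faces the robot, turned by its yaw, z up. It does not move.
- hatch (a joint): hatch angle in rad: 0 shut (lying flat on the case), grows as its front edge swings up and back, 1.45 at most. Stiff hinge: it stays at any angle and takes about 2 to 7 N at its front edge to push shut. The hatch is an aluminium plate, 176 long (from 1 mm behind the hinge to the front edge) x 164 wide x 5 mm thick, its top face 2.5 mm above the hinge axis when shut. When open the hatch's top face looks up and away from the robot.
- hatch_hinge (a point): point on the hinge axis, at the far edge of the hatch, half-way along it; 80 mm behind the case's centre along its x, 87.5 mm above the bench. The hinge axis is the case's y axis. The point's axes turn with the hatch: -x runs from the hinge to the front edge, z is out of the top face.
- hatch_edge (a point): middle of the hatch's front edge, on its top face, 175 mm from the hinge; same axes as hatch_hinge.
- wing (a joint): wing fastener angle, rad, growing clockwise from above: at 0 the bar lies along the case's x, at pi/2 parallel to the front edge. Starts at 0.2 to 0.45. The detent is between 1.15 and 1.75 (varies). Turns stiffly (0.06 N m; 0.2 while pushed) and stays put. The detent catches within about 0.04 rad and only if pushed down there; turned fast or unpushed, it passes, to a stop at 2.3.
- wing_drop (a joint): how far the wing fastener has been pushed down along its axis, m: 0 at the start, at most about 0.0015 while it rides on the keeper, 0.008 when dropped into the locked detent. Stiff sliding fit: it takes about 4 N to push it down and it stays where it is left; it does not fall by itself. Once down it is held from turning, with some 0.04 rad of play either way.
- wing_grip (a point): grip point of the wing fastener, on its axis, 32 mm above the hatch's top face (when not dropped) and 135 mm from the hinge. The steel wing bar, 46 mm long (point's x), 10 mm thick (y) and 24 mm high, reaches from 14 mm below this point to 10 mm above it, on a round stem 17 mm across. Its z is the turning axis, pointing up when the hatch is shut.
- tongue: cam tongue on the stem under the hatch, out of sight when shut: a rod 5 mm thick reaching 40 mm from the axis, turning with the wing. It rides on the flat keeper in the case and drops into the keeper's 8 mm slot. Its load on the keeper must stay below 30 N; a push of 6 to 15 N is right. Origin on the wing's axis at the hatch's top face.
- beaker: small open steel beaker, 38 mm across, 42 mm high, standing on the case's left deck (bystander); origin under its centre
- napkin_ring: plain steel napkin ring, 40 mm across, 30 mm high, standing on the case's right deck (bystander); origin under its centre
- notebook: black notebook, 150 x 210 x 14 mm, lying on the bench to the left (bystander); origin under its centre
- marker_case: grey soft-edged marker case, 60 x 150 x 30 mm, on the bench to the right (bystander); origin under its centre
- spray_bottle: green glass bottle, 68 mm across, 170 mm high, on the bench to the right (bystander); origin under its centre
- snips: sheet-metal snips with dark grips, about 190 x 75 x 18 mm, lying to the left (bystander); origin on the bench under the pivot
- polish_jar: squat amber polish jar with a steel cap, 52 mm across, 55 mm high, on the bench to the left (bystander); origin under its centre
- mallet: wooden mallet, 240 mm long, lying on the bench near the robot to the right (bystander); origin under it, part-way along the handle

How it is judged:
By the outcome, as a careful person would: the job done as asked, in the order asked, and still so for the second after the job is handed in, with the robot touching nothing.
It also fails if it takes over 67 s, if anything falls off the work surface, if the arm or the gripper's body presses on something with over 40 N, if the wrist force passes 120 N, or if a joint passes its speed limit or range.

### The arm

A 6-joint arm with a two-finger parallel gripper is mounted at the origin on the work surface. World frame = base frame: x ahead of the robot, y to its left, z up, the work surface at z = 0. Lengths are in mm, angles in rad, forces in N, time in s.
With the tool pointing down it reaches from about 350 to 775 mm from the base axis. Payload 7.3 kg.
Tool frame: the origin (TCP) lies at the very end of the fingers, on their centre line; the grasp point (between the pads) lies 19 mm behind it; z points along the fingers, y is the direction in which the jaws open and shut (so a half turn about z gives the same grasp; the last joint's range is limited). The gripper opens to 92 mm and grips with 3 to 60 N. Pads are 19 mm wide; open, the fingers measure 130 mm over their backs; the gripper's body (75 mm by 190 mm) begins 47 mm behind the grasp point.
Start: joints at [0.972, 0.342, 1.524, -0, 1.275, -0.146], TCP at [229.669, 472.12, 226.741] pointing down, gripper open.
Joint ranges: [-2.53, 2.53], [-0.77, 2.02], [0.04, 2.7], [-1, 4.14], [0.28, 2.66], [-3.11, 3.11]. Speed limits (rad/s): [2.57, 2.57, 3.14, 3.14, 3.14, 3.14].

### API

Orientations are given as a rotation vector (axis times angle).
In Python, from station import * gives the robot as it stands. Calls block until the motion is done:
- move_ptp(position, orientation): joint-space move of the TCP to a pose.
- line_to(position, rate=150, orientation=None, threshold=None): straight line of the TCP; orientation=None keeps the orientation; rate is the mean speed in mm/s. With threshold (N) it stops when the force on the tool has changed by that much, and returns True; else False.
- set_joints(angles): joint-space move.
- grip(opening, grasp_force=None): opening from 0.0 (shut) to 1.0 (fully open); grasp_force is the grip in N (None keeps the last); returns when the fingers have stopped.
- wait(seconds).
- inverse_kinematics(position, orientation): joint angles nearest the present ones, or None.
- camera(name): name is "side" or "top"; returns (picture, depth): 384x512x3 uint8, red, green, blue; 384x512 float32, mm along the optical axis (not along the pixel's ray), 0 where there is no reading.
- get_calibration(name): a dict with "K" (3x3 intrinsics, pixels), "k1" (the pictures are not rectified: a ray, as slopes to the right and down, at radius r is drawn at 1 + k1 r^2 times it, then the intrinsics apply), "world_from_camera" (4x4, takes a point from camera to world coordinates). Camera axes: x right, y down, z forward; pixel columns grow to the right and rows downward; lengths in mm; the calibration is good to about 2 mm. A picture is of the moment at which its call begins. get_calibration takes no time and is no camera call.
A pose or a line that the arm cannot do raises MotionError and nothing moves.
- finish_job(): hands the job in, once; it reports no verdict.
Trained networks look in the newest picture that a camera, given by its name, has taken for a name from the list of things; names that differ only in an ending like _2 or _b are one class to them, and where a whole thing is asked for, a point or a joint stands for the part that bears it (a point fixed in the world has none). Each returns a list of dicts, best first, with "p" (0 to 1); they miss things now and then, are a little off and sometimes report something else, mostly with a low value. They report only what shows in the picture. A call takes as long as a camera call.
- regions_of(camera, name): "mask" (384x512 bool, what is visible of it) and "at" ([column, row] in pixels, amid what is visible of it).
Readings, each from a call of its own:
- current_clock(): time.
- current_joint_pos(): joint angles.
- current_qvel(): joint speeds.
- current_tau(): joint torques, N m.
- current_tcp_pos(): TCP position.
- current_ee_rot(): TCP orientation.
- current_contact_force(): force on the tool from outside, world axes, zero at the start.
- current_moment(): the same for the moment, N m.
- current_width(): opening from 0.0 (shut) to 1.0 (fully open).
Only numpy, scipy, OpenCV 4.12 (cv2) and the standard library are available. Lean on these libraries where they do the work, as an engineer would, in place of code of your own. Each camera call takes 0.05 s, during which the arm holds its last target.

## Working session

There is one attempt and no reset: what is moved stays moved. The work goes in short steps, each a Python script; the robot and the scene stay as the last script left them, time stands still between calls to the robot, and variables do not carry over. Pictures are saved under pics/ and viewed, and the job is handed in when it is done.

```bash
ls; mkdir -p pics; python3 - <<'E'
from station import *
import cv2,numpy as np
for c in("side","top"):
    p,d=camera(c); cv2.imwrite(f"pics/{c}0.png",cv2.resize(p[:,:,::-1],None,fx=1.5,fy=1.5)); np.save(f"pics/{c}0d.npy",d)
    k=get_calibration(c); print(c,k)
print(current_clock(),current_contact_force(),current_ee_rot())
E
```

```text
pics
side {'K': array([[471.36538138,   0.        , 251.37491861],
       [  0.        , 471.36538138, 189.15538824],
       [  0.        ,   0.        ,   1.        ]]), 'k1': -0.10171500020118723, 'world_from_camera': array([[-9.52590397e-01, -1.47969250e-01,  2.65850777e-01,
         8.84388145e+01],
       [-3.03491709e-01,  5.23994270e-01, -7.95815800e-01,
         1.15729571e+03],
       [-2.15480173e-02, -8.38769996e-01, -5.44059351e-01,
         8.70278347e+02],
       [ 0.00000000e+00,  0.00000000e+00,  0.00000000e+00,
         1.00000000e+00]])}
top {'K': array([[382.12151571,   0.        , 256.69065307],
       [  0.        , 382.12151571, 188.97598388],
       [  0.        ,   0.        ,   1.        ]]), 'k1': -0.07101233369993898, 'world_from_camera': array([[-8.93246776e-03, -9.97508534e-01,  6.99781140e-02,
         3.80131262e+02],
       [-9.99960065e-01,  8.89075285e-03, -9.07558070e-04,
         7.15434892e+00],
       [ 2.83138803e-04, -6.99834262e-02, -9.97548114e-01,
         1.34639815e+03],
       [ 0.00000000e+00,  0.00000000e+00,  0.00000000e+00,
         1.00000000e+00]])}
0.1 [-0.31677992  0.35366659  0.03225558] [-7.05047894e-01 -3.06095730e+00  1.94044873e-03]
```

View pics/side0.png

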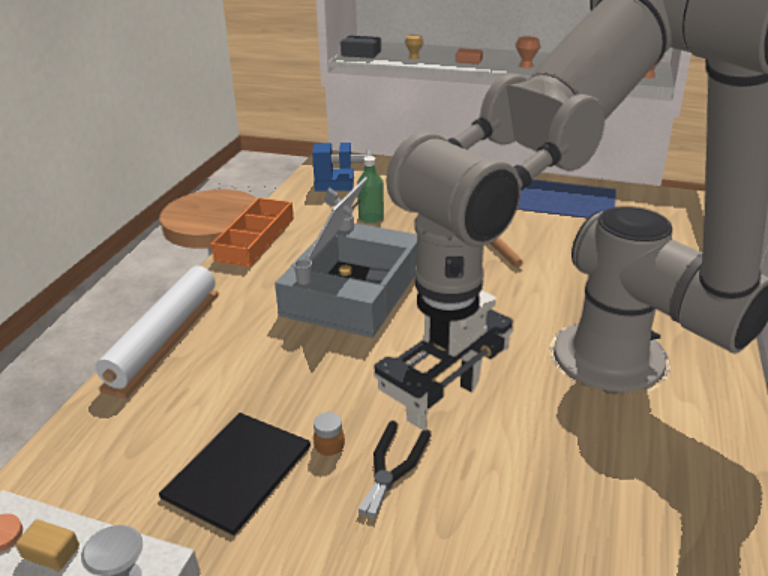

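View pics/top0.png

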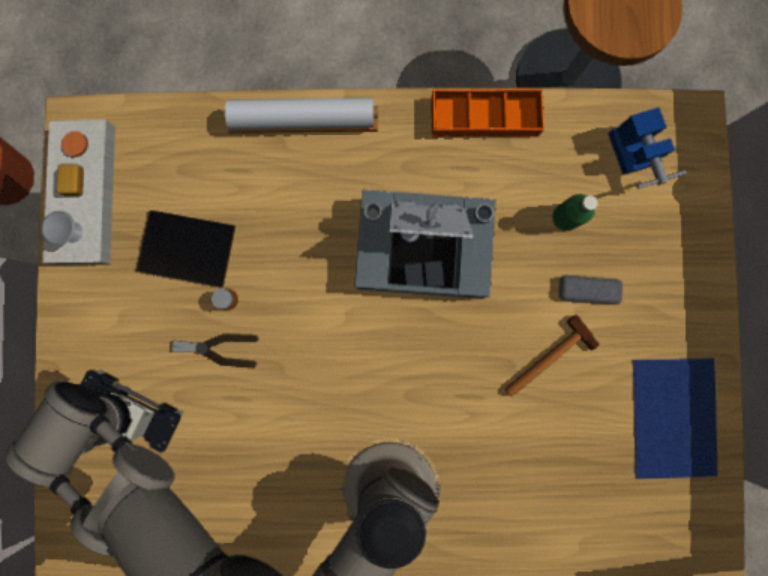

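```bash
cat > h.py <<'E'
from station import *
import cv2,numpy as np
def cloud(c,d):
    k=get_calibration(c);K=k["K"];k1=k["k1"];T=k["world_from_camera"]
    v,u=np.mgrid[0:384,0:512].astype(float)
    x=(u-K[0,2])/K[0,0];y=(v-K[1,2])/K[1,1]
    a,b=x.copy(),y.copy()
    for _ in range(8):
        s=1+k1*(a*a+b*b);a=x/s;b=y/s
    P=np.stack([a*d,b*d,d],-1)@T[:3,:3].T+T[:3,3]
    P[d<=0]=np.nan
    return P
E
python3 - <<'E'
from h import *
for c in("top","side"):
    p,d=camera(c);P=cloud(c,d)
    for n in["case","hatch","wing","beaker","napkin_ring"]:
        r=regions_of(c,n)
        for q in r[:2]:
            m=q["mask"];X=P[m];X=X[~np.isnan(X[:,0])]
            print(c,n,round(q["p"],2),np.round(q["at"]),m.sum(),np.round(np.median(X,0)),np.round(np.percentile(X,[3,97],axis=0)).tolist())
        if r: np.save(f"pics/{c}_{n}.npy",P[r[0]["mask"]])
    np.save(f"pics/{c}_P.npy",P)
    g=np.load(f"pics/{c}_case.npy")
    t=g[(abs(g[:,2]-85)<6)]
    print("case top rect",cv2.minAreaRect(t[:,:2].astype(np.float32)),np.median(t[:,2]))
    g=np.load(f"pics/{c}_hatch.npy");g=g[~np.isnan(g[:,0])]
    # ransac plane
    rng=np.random.default_rng(0);best=0
    for _ in range(500):
        a=g[rng.choice(len(g),3,False)];n=np.cross(a[1]-a[0],a[2]-a[0]);L=np.linalg.norm(n)
        if L<1:continue
        n/=L;i=abs((g-a[0])@n)<3
        if i.sum()>best:best=i.sum();I=i
    q=g[I];ce=q.mean(0);n=np.linalg.svd(q-ce,full_matrices=False)[2][2];n*=np.sign(n[2])
    print("hatch plane",best,len(g),n,ce,"angle",np.arccos(n[2]),"yaw dir",np.arctan2(n[1],n[0]))
E
```

```text
top case 0.9 [283. 159.] 5378 [559. -82.  84.] [[451.0, -222.0, 13.0], [663.0, 58.0, 233.0]]
top hatch 0.97 [285. 148.] 983 [590. -84. 190.] [[553.0, -162.0, 95.0], [636.0, -11.0, 241.0]]
top napkin_ring 0.53 [322. 140.] 60 [ 630. -219.  106.] [[602.0, -232.0, 82.0], [642.0, -194.0, 115.0]]
case top rect ((560.460693359375, -83.89230346679688), (300.5654602050781, 217.7794189453125), 85.22602844238281) 84.18703090606277
hatch plane 852 979 [ 0.87275924 -0.07175356  0.48284857] [593.05361106 -86.39683999 174.4699856 ] angle 1.0668916268194926 yaw dir -0.08203011763057635
side case 0.78 [233. 184.] 5367 [560. -26.  66.] [[447.0, -212.0, -1.0], [671.0, 74.0, 217.0]]
side hatch 0.64 [222. 147.] 514 [590. -77. 195.] [[553.0, -153.0, 95.0], [632.0, -2.0, 238.0]]
side wing 0.43 [223. 136.] 147 [592. -82. 209.] [[553.0, -483.0, -3.0], [763.0, -72.0, 239.0]]
side beaker 0.54 [204. 178.] 193 [623.  41. 109.] [[606.0, -50.0, 80.0], [671.0, 53.0, 124.0]]
side napkin_ring 0.41 [233. 150.] 81 [ 610. -196.  100.] [[600.0, -224.0, 84.0], [625.0, -164.0, 128.0]]
case top rect ((553.8866577148438, -160.48153686523438), (464.3918762207031, 223.44554138183594), 85.84642791748047) 81.89810353222788
hatch plane 392 511 [ 0.87561861 -0.07740765  0.47676001] [589.60755939 -70.00133971 173.83683863] angle 1.0738311658743407 yaw dir -0.08817416380880423
```

```bash
cat >> h.py <<'E'
from scipy.spatial.transform import Rotation as R
YAW=-0.083;C=np.array([560.5,-84.,0])
ex=np.array([np.cos(YAW),np.sin(YAW),0]);ey=np.array([-np.sin(YAW),np.cos(YAW),0]);ez=np.array([0,0,1.])
H=C+80*ex+87.5*ez
def down(yyaw):  # tool pointing down, tool y axis at world angle yyaw
    y=np.array([np.cos(yyaw),np.sin(yyaw),0]);z=-ez;x=np.cross(y,z)
    return R.from_matrix(np.stack([x,y,z],1)).as_rotvec()
def tip(th,r=165,h=2.5,yo=-50,fx=9.5):
    return H+r*(-np.cos(th)*ex+np.sin(th)*ez)+h*(np.sin(th)*ex+np.cos(th)*ez)+fx*ex+yo*ey
E
python3 - <<'E'
from h import *
for s in(0,np.pi):
    o=down(YAW+np.pi/2+s)
    for th,h in((1.07,100),(1.07,15),(0.5,2),(0,2.5)):
        print(s,th,np.round(tip(th,h=h)),inverse_kinematics(tip(th,h=h),o))
    for ph in(.2,1,1.9):
        print(ph,inverse_kinematics(H-135*ex+22*ez,down(YAW-ph+np.pi/2+s)))
E
```

```text
0 1.07 [ 654. -142.  280.] [-0.32813995  0.59769569  0.96391415  0.          1.57998282 -1.81593628]
0 1.07 [ 580. -136.  239.] [-0.35872999  0.46433875  1.298182    0.          1.3790719  -1.84652631]
0 0.5 [ 502. -129.  168.] [-0.39989924  0.38559121  1.63057186  0.          1.12542958 -1.88769557]
0 0 [ 481. -128.   90.] [-0.41329086  0.45212846  1.78118363  0.          0.90828057 -1.90108719]
0.2 [-3.05629761e-01  4.46207492e-01  1.72194660e+00 -4.44089210e-16
  9.73438564e-01 -1.59342609e+00]
1 [-3.05629761e-01  4.46207492e-01  1.72194660e+00 -4.44089210e-16
  9.73438564e-01 -7.93426087e-01]
1.9 [-3.05629761e-01  4.46207492e-01  1.72194660e+00 -4.44089210e-16
  9.73438564e-01  1.06573913e-01]
3.141592653589793 1.07 [ 654. -142.  280.] [-3.28139952e-01  5.97695689e-01  9.63914147e-01 -8.88178420e-16
  1.57998282e+00  1.32565637e+00]
3.141592653589793 1.07 [ 580. -136.  239.] [-3.58729987e-01  4.64338753e-01  1.29818200e+00 -8.88178420e-16
  1.37907190e+00  1.29506634e+00]
3.141592653589793 0.5 [ 502. -129.  168.] [-3.99899241e-01  3.85591211e-01  1.63057186e+00 -8.88178420e-16
  1.12542958e+00  1.25389709e+00]
3.141592653589793 0 [ 481. -128.   90.] [-4.13290859e-01  4.52128462e-01  1.78118363e+00 -8.88178420e-16
  9.08280566e-01  1.24050547e+00]
0.2 [-3.05629761e-01  4.46207492e-01  1.72194660e+00 -4.44089210e-16
  9.73438564e-01  1.54816657e+00]
1 [-3.05629761e-01  4.46207492e-01  1.72194660e+00 -4.44089210e-16
  9.73438564e-01  2.34816657e+00]
1.9 [-3.05629761e-01  4.46207492e-01  1.72194660e+00 -4.44089210e-16
  9.73438564e-01 -3.03501874e+00]
```

```bash
python3 - <<'E'
from h import *
o=down(YAW+np.pi/2)
line_to([229.7,472.1,330],rate=300)
grip(0.0,10)
move_ptp(tip(1.07,h=18)+120*ez,o)
print(current_clock(),current_tcp_pos())
line_to(tip(1.07,h=18),rate=150)
f0=np.array(current_contact_force());print("f0",f0,current_clock())
hit=line_to(tip(1.07,h=-12),rate=50,threshold=2.0)
print(hit,current_tcp_pos(),np.array(current_contact_force())-f0,current_clock(), current_width())
p,d=camera("side");cv2.imwrite("pics/side1.png",cv2.resize(p[60:260,130:380,::-1],None,fx=3,fy=3))
E
```

```text
5.1167 [ 582.46042687 -135.08191977  360.96496261]
f0 [-0.11241042  0.19129652 -0.65691929] 6.0667
True [ 563.89933485 -134.46966244  230.74778795] [ 0.72883341 -0.41069402  0.88132524] 6.525 0.006184217108722157
```

View pics/side1.png

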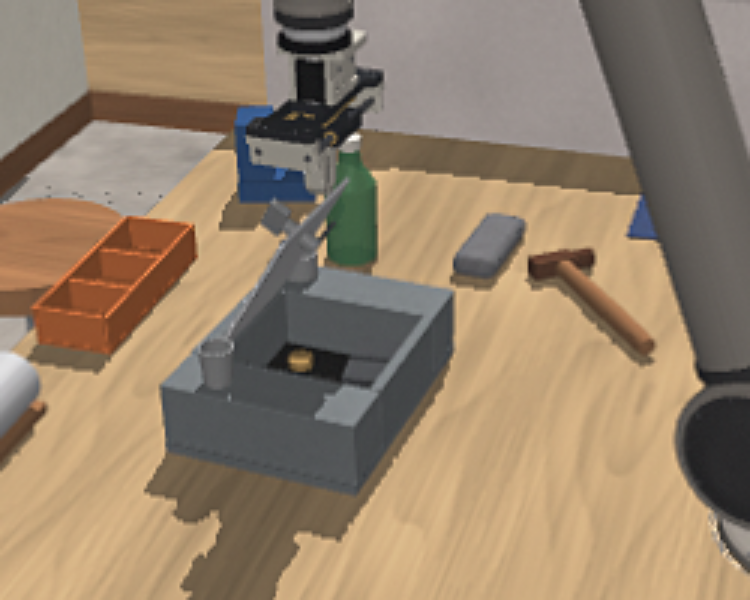

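```bash
python3 - <<'E'
from h import *
f0=np.array([-0.11,0.19,-0.66])
for th in np.arange(1.02,0.06,-0.08):
    line_to(tip(th,h=1),rate=120)
    f=np.array(current_contact_force())-f0
    print(round(th,2),np.round(f,1))
    if np.linalg.norm(f)>25: print("STOP");break
else:
    g=line_to(tip(0,h=-6),rate=30,threshold=8)
    print(g,current_tcp_pos(),np.array(current_contact_force())-f0)
print(current_clock())
p,d=camera("side");cv2.imwrite("pics/side2.png",cv2.resize(p[60:260,130:380,::-1],None,fx=3,fy=3))
E
```

```text
1.02 [ 1.4 -1.   1.6]
0.94 [-0.8 -0.1  1.2]
0.86 [-0.1 -0.   2.1]
0.78 [ 1.1 -1.1  0.5]
0.7 [ 1.3 -0.9  1.9]
0.62 [ 0.8 -0.1  1.4]
0.54 [-0.8 -0.7  0.2]
0.46 [0.1 0.6 1.3]
0.38 [ 0.4 -0.1  0.4]
0.3 [ 1.1 -0.5  1.4]
0.22 [-0.3 -0.6  0.8]
0.14 [ 0.9 -1.1  0.9]
True [ 481.73533534 -127.76082322   90.19164775] [-2.69518029 -0.43001366  8.41078218]
10.3833
```

View pics/side2.png

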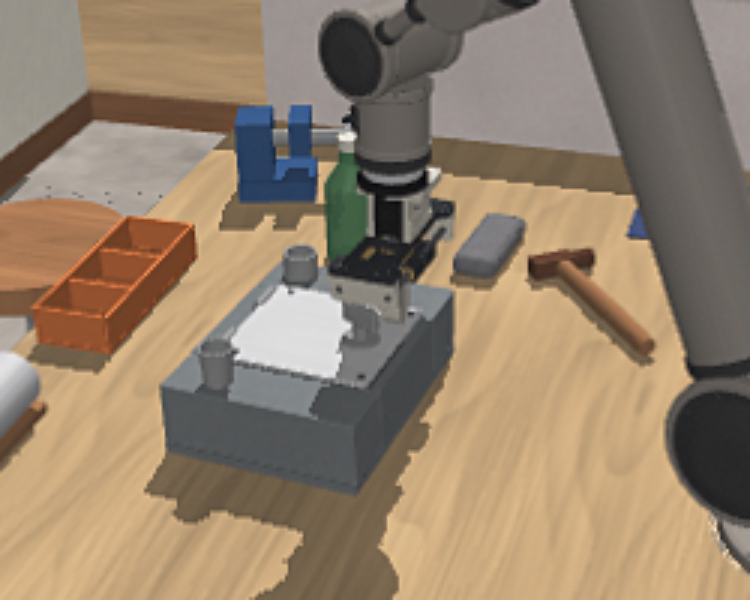

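```bash
python3 - <<'E'
from h import *
t=np.array(current_tcp_pos())
line_to(t+80*ez,rate=200)
move_ptp([420,-300,260],down(YAW+np.pi/2-0.35)); grip(0.6)
print(current_clock())
for c in("top","side"):
    p,d=camera(c);P=cloud(c,d);np.save(f"pics/{c}3.npy",P)
    L=(P-H)@np.stack([ex,ey,ez],1)  # hinge frame
    m=(np.abs(L[...,0]+135)<40)&(np.abs(L[...,1])<40)&(L[...,2]>26)&(L[...,2]<60)
    q=P[m]; Lq=L[m]
    print(c,m.sum(),"hatch z",np.nanmedian(P[...,2][(np.abs(L[...,0]+80)<30)&(np.abs(L[...,1])<60)&(abs(L[...,2])<20)]))
    r=cv2.minAreaRect(Lq[:,:2].astype(np.float32));print(r,"z",np.percentile(Lq[:,2],[5,50,95]))
    top=Lq[Lq[:,2]>36]; print("top",len(top),cv2.minAreaRect(top[:,:2].astype(np.float32)))
    ce=top[:,:2].mean(0);v=np.linalg.svd(top[:,:2]-ce,full_matrices=False)[2][0];v*=-np.sign(v[0]);print("pca",ce,v,"cw angle",-np.arctan2(-v[1],-v[0]))
    for w in regions_of(c,"wing")[:2]:print("net",w["p"],w["at"],w["mask"].sum(),np.nanmedian(P[w["mask"]],0))
    y,x=np.argwhere(m).mean(0).astype(int)
    cv2.imwrite(f"pics/{c}3.png",cv2.resize(p[y-40:y+40,x-50:x+50,::-1],None,fx=7,fy=7,interpolation=cv2.INTER_CUBIC))
print(current_clock())
E
```

```text
12.8167
top 45 hatch z 89.25013861621733
((-134.7224884033203, 1.0409784317016602), (9.671832084655762, 42.59449005126953), 70.28070068359375) z [36.51797216 43.59335201 47.65940602]
top 43 ((-134.6818389892578, 1.026407241821289), (9.671832084655762, 42.508121490478516), 70.28070068359375)
pca [-134.51442314    1.02558128] [-0.9430816   0.33256142] cw angle 0.339018291114811
net 0.54 [280.4, 180.5] 23 [506.21637058 -78.40186852 130.42400812]
net 0.18 [379.2, 227.6] 277 [ 333.35233608 -427.55791306   21.9660455 ]
side 71 hatch z 86.51452543020287
((-134.9432830810547, 2.8559951782226562), (15.280163764953613, 49.26396560668945), 70.58223724365234) z [26.35294589 35.11568602 42.68653296]
top 35 ((-134.48985290527344, 3.239561080932617), (14.447182655334473, 48.970237731933594), 67.22940826416016)
pca [-136.58215648    4.11017743] [-0.93819798  0.34609906] cw angle 0.35340998985731764
net 0.48 [250.3, 166.1] 92 [502.18411612 -72.60306709 119.17709504]
13.0167
```

View pics/top3.png

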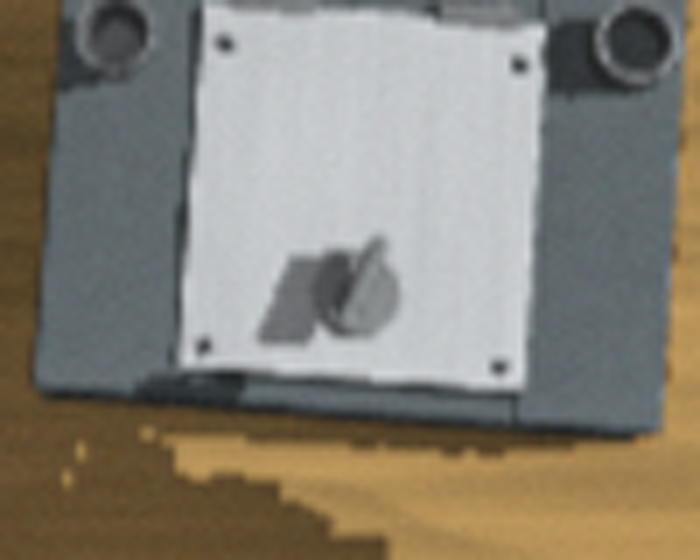

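View pics/side3.png

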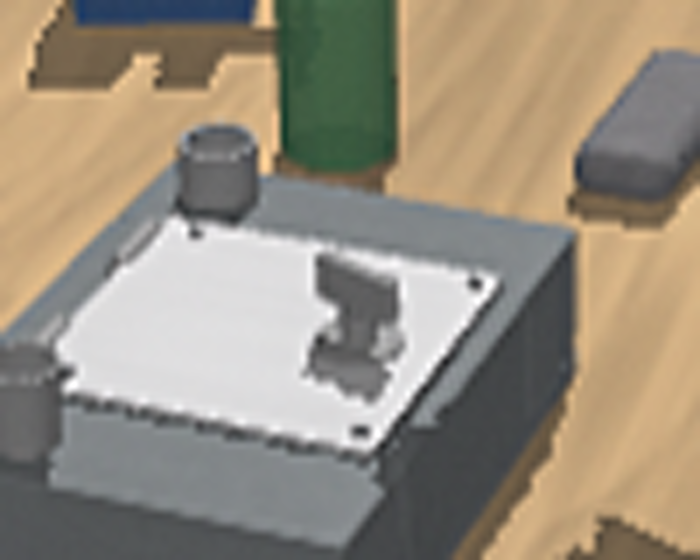

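```bash
cat >> h.py <<'E'
W=H-134.8*ex+1.3*ey; W[2]=0
def F(n=5):
    return np.mean([current_contact_force() for _ in range(n)],0)
E
python3 - <<'E'
from h import *
ph=0.342; o=down(YAW-ph+np.pi/2)
move_ptp(W+200*ez,o)
line_to(W+150*ez,rate=150)
print(current_joint_pos())
t=current_clock();f0=F();print("f0",f0,current_clock()-t)
g=line_to(W+110*ez,rate=80,threshold=5);print(g,current_tcp_pos(),F()-f0)
grip(0.0,50)
print(current_width()*92,F()-f0,np.array(current_moment()),current_clock(),current_tcp_pos())
np.save("f0.npy",f0)
p,d=camera("side");cv2.imwrite("pics/side4.png",cv2.resize(p[100:240,180:330,::-1],None,fx=4,fy=4))
E
```

```text
[-3.04883171e-01  3.95001216e-01  1.67179005e+00 -1.60445390e-04
  1.07443471e+00 -1.44907633e+00]
f0 [ 0.33655564 -0.28350482  0.45223477] 0.0
False [506.33792642 -78.25730799 110.42793161] [-0.48030376  0.33225334 -0.7158417 ]
9.887545607902545 [-5.28743652 -8.80812301  1.56282168] [-1.53211246  0.77374077 -0.00224381] 15.9 [505.1810731  -80.01051909 110.08246461]
```

View pics/side4.png

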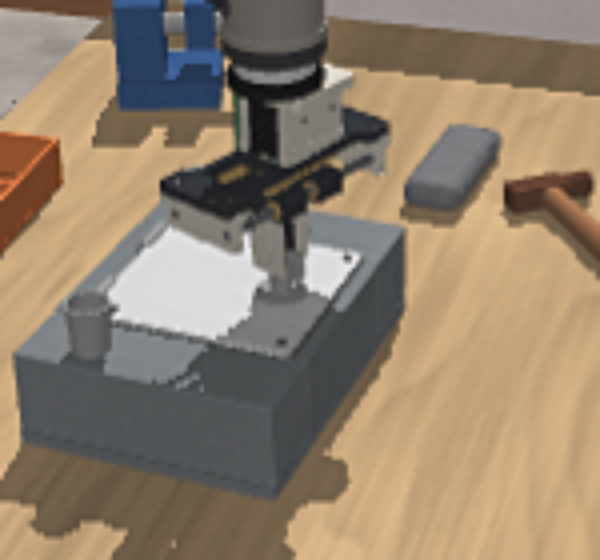

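```bash
cat > turn.py <<'E'
from h import *
import json
f0=np.load("f0.npy")
def yawof():
    M=R.from_rotvec(current_ee_rot()).as_matrix();y=M[:,1];return -(np.arctan2(y[1],y[0])-np.pi/2-YAW)
def st(tag=""):
    f=F()-f0;t=current_tcp_pos();m=current_moment()
    print(tag,"f",np.round(f,1),"tcp",np.round(t,2),"ph",round(yawof(),3),"mz",round(m[2],3),"t",round(current_clock(),2));return f,np.array(t)
E
python3 - <<'E'
from turn import *
f,t=st("start")
c=np.array([505.0,-80.2,110.0]);o=down(YAW-0.342+np.pi/2)
line_to(c,rate=20);f,t=st("recentre")
for i in range(12):
    c[2]-=min(0.5,max(0.15,(10-f[2])/6)); line_to(c,rate=10); f,t=st(f"push {c[2]:.2f}")
    if f[2]>9: break
json.dump(dict(c=c.tolist(),ph=0.342),open("s.json","w"))
E
```

```text
start f [-5.4 -7.6  1.9] tcp [505.15 -80.03 110.07] ph 0.342 mz -0.049 t 15.95
recentre f [-1.  -0.3  0.5] tcp [505.07 -80.22 110.08] ph 0.342 mz 0.006 t 16.22
push 109.50 f [-0.7 -0.2  2.2] tcp [505.06 -80.23 109.62] ph 0.342 mz 0.041 t 16.47
push 109.00 f [-2.7 -0.8  5.6] tcp [505.11 -80.19 109.4 ] ph 0.342 mz -0.007 t 16.72
push 108.50 f [-2.2  0.8  8.3] tcp [505.16 -80.17 109.33] ph 0.342 mz -0.033 t 16.97
push 108.22 f [-4.2  1.4 10.8] tcp [505.17 -80.17 109.3 ] ph 0.342 mz -0.021 t 17.22
```

```bash
cat > loop.py <<'E'
from turn import *
s=json.load(open("s.json"));c=np.array(s["c"]);ph=s["ph"]
z0=float(current_tcp_pos()[2]);prev=z0;N=int(__import__("sys").argv[1])
for i in range(N):
    ph+=0.025
    line_to(c,rate=10,orientation=down(YAW-ph+np.pi/2))
    f=F()-f0;t=np.array(current_tcp_pos());mz=current_moment()[2];y=yawof()
    if i%3==0 or t[2]<prev-.35: print(i,"cmd",round(ph,3),"act",round(y,3),"f",np.round(f,1),"mz",round(mz,2),"z",round(t[2],2),"cz",round(c[2],2),round(current_clock(),2))
    json.dump(dict(c=c.tolist(),ph=ph),open("s.json","w"))
    if t[2]<108.6-0.6: print("DROP");break
    if f[2]>17 or abs(f[:2]).max()>15 or abs(mz)>0.8: print("STOP",f,mz);break
    if f[2]<9: c[2]-=0.25
    elif f[2]>13: c[2]+=0.25
    # relieve side load
    c[:2]+=np.clip(f[:2]*0.03,-.15,.15)*(abs(f[:2])>3)
    prev=t[2]
st("end")
E
python3 loop.py 8
```

```text
0 cmd 0.367 act 0.367 f [-3.8  0.7 11.4] mz 0.07 z 109.29 cz 108.22 17.47
3 cmd 0.442 act 0.442 f [-2.7  1.3 10. ] mz 0.04 z 109.31 cz 108.22 18.22
6 cmd 0.517 act 0.517 f [-1.8  1.8 10.4] mz 0.04 z 109.32 cz 108.22 18.97
end f [-1.9  1.5 10.3] tcp [505.25 -80.01 109.3 ] ph 0.542 mz 0.041 t 19.22
```

```bash
python3 - <<'E'
from turn import *
print(current_width()*92)
E
python3 loop.py 16; python3 -c "
from turn import *
print(current_width()*92, current_moment())
p,d=camera('side');cv2.imwrite('pics/side5.png',cv2.resize(p[110:230,190:320,::-1],None,fx=5,fy=5))"
```

```text
9.846634350460551
0 cmd 0.567 act 0.567 f [-1.9  0.4 10.5] mz 0.1 z 109.31 cz 108.22 19.47
3 cmd 0.642 act 0.642 f [-2.5  2.5  9.8] mz 0.11 z 109.32 cz 108.22 20.22
6 cmd 0.717 act 0.717 f [-1.7  2.6 10. ] mz 0.11 z 109.31 cz 108.22 20.97
9 cmd 0.792 act 0.792 f [-1.   2.7  9.2] mz 0.03 z 109.32 cz 108.22 21.72
12 cmd 0.867 act 0.867 f [-1.6  2.5  9.1] mz 0.06 z 109.31 cz 108.22 22.47
15 cmd 0.942 act 0.942 f [-0.8  3.2 11.3] mz 0.01 z 109.31 cz 107.97 23.22
end f [-0.8  3.2 11.3] tcp [505.62 -79.78 109.31] ph 0.942 mz 0.012 t 23.22
9.411627182938119 [0.37332057 0.32122209 0.01184408]
```

View pics/side5.png

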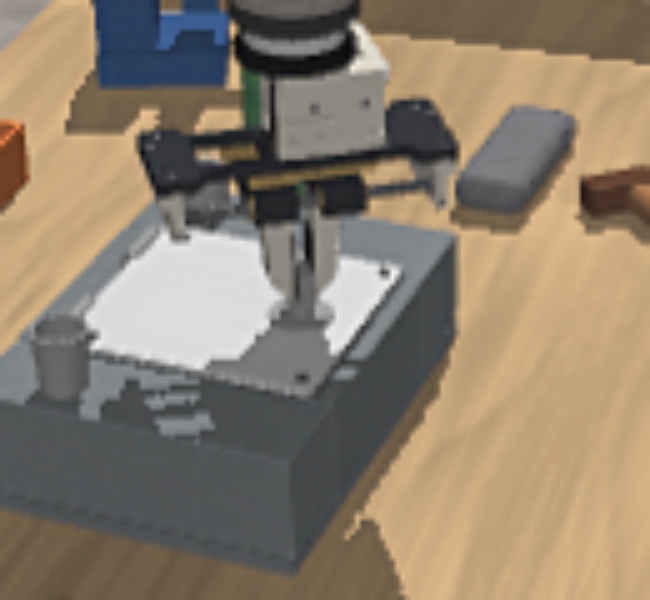

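```bash
sed -i 's/t\[2\]<108.6-0.6/t[2]<108.95 or f[2]<6.5/; s/f\[2\]<9:/f[2]<10:/' loop.py; sed -i 's/ph+=0.025/ph+=0.02/' loop.py; python3 loop.py 50; python3 -c "
from turn import *
print(current_width()*92)"
```

```text
0 cmd 0.962 act 0.962 f [-1.6  2.6 11.4] mz 0.09 z 109.31 cz 107.97 23.52
3 cmd 1.022 act 1.022 f [-1.3  3.4 10. ] mz 0.07 z 109.3 cz 107.97 24.27
6 cmd 1.082 act 1.082 f [-1.4  2.9 10.2] mz 0.1 z 109.29 cz 107.97 25.02
9 cmd 1.142 act 1.142 f [-0.6  2.3 10. ] mz 0.11 z 109.31 cz 107.97 25.77
12 cmd 1.202 act 1.202 f [-1.2  2.5 11.3] mz 0.14 z 109.23 cz 107.72 26.52
15 cmd 1.262 act 1.262 f [-0.2  2.2 11.8] mz 0.12 z 109.2 cz 107.72 27.27
DROP
end f [0.8 2.  9. ] tcp [505.94 -79.63 108.95] ph 1.282 mz -0.142 t 27.52
9.297044276449292
```

```bash
cat > push.py <<'E'
from turn import *
s=json.load(open("s.json"));c=np.array(s["c"])
f,t=st("pre")
for i in range(24):
    if f[2]>12.5: break
    c[2]-=0.5; line_to(c,rate=10); f,t=st(f"cz {c[2]:.2f}")
    json.dump(dict(c=c.tolist(),ph=s["ph"]),open("s.json","w"))
print(current_width()*92)
E
python3 push.py
```

```text
pre f [0.8 2.  9. ] tcp [505.94 -79.63 108.95] ph 1.282 mz -0.142 t 27.52
cz 107.22 f [ 0.5  2.4 10.8] tcp [506.02 -79.63 108.7 ] ph 1.282 mz -0.24 t 27.77
cz 106.72 f [-1.1  2.  13.5] tcp [506.08 -79.63 108.53] ph 1.282 mz -0.21 t 28.02
9.513989087876885
```

```bash
cat > fine.py <<'E'
from turn import *
s=json.load(open("s.json"));c=np.array(s["c"]);ph=s["ph"];f,t=st("pre")
for i in range(12):
    ph+=0.008; line_to(c,rate=10,orientation=down(YAW-ph+np.pi/2)); f,t=st(f"{ph:.3f} cz {c[2]:.2f}")
    json.dump(dict(c=c.tolist(),ph=ph),open("s.json","w"))
    if t[2]<107.5 or f[2]<7: print("DROP");break
    if f[2]<9.5:c[2]-=0.25
E
python3 fine.py
```

```text
pre f [-1.1  2.  13.5] tcp [506.08 -79.63 108.53] ph 1.282 mz -0.21 t 28.02
1.290 cz 106.72 f [-1.6  3.4 13.6] tcp [506.08 -79.64 108.53] ph 1.29 mz -0.118 t 28.27
1.298 cz 106.72 f [-1.3  2.5 13.2] tcp [506.06 -79.64 108.53] ph 1.298 mz -0.028 t 28.52
1.306 cz 106.72 f [-0.4  3.2 13.9] tcp [506.07 -79.65 108.51] ph 1.306 mz 0.081 t 28.77
1.314 cz 106.72 f [0.1 2.7 8. ] tcp [506.   -79.65 107.95] ph 1.314 mz -0.192 t 29.02
1.322 cz 106.47 f [1.  2.5 7.1] tcp [506.01 -79.64 107.62] ph 1.323 mz -0.145 t 29.27
1.330 cz 106.22 f [0.  1.6 7.2] tcp [505.98 -79.62 107.3 ] ph 1.331 mz -0.162 t 29.52
DROP
```

```bash
sed -i 's/range(24)/range(30)/' push.py; python3 push.py
```

```text
pre f [0.  1.6 7.2] tcp [505.98 -79.62 107.3 ] ph 1.331 mz -0.162 t 29.52
cz 105.72 f [1.2 1.6 7.5] tcp [506.01 -79.62 106.74] ph 1.331 mz -0.286 t 29.77
cz 105.22 f [1.2 2.2 7.4] tcp [505.98 -79.63 106.23] ph 1.331 mz -0.325 t 30.02
cz 104.72 f [0.1 1.9 6.8] tcp [505.99 -79.62 105.72] ph 1.331 mz -0.308 t 30.27
cz 104.22 f [0.8 2.3 6.8] tcp [505.99 -79.62 105.2 ] ph 1.331 mz -0.337 t 30.52
cz 103.72 f [0.7 1.8 6.6] tcp [505.99 -79.62 104.7 ] ph 1.331 mz -0.302 t 30.77
cz 103.22 f [0.1 2.6 6.4] tcp [505.98 -79.62 104.16] ph 1.331 mz -0.332 t 31.02
cz 102.72 f [1.1 2.  6.8] tcp [505.99 -79.63 103.67] ph 1.331 mz -0.323 t 31.27
cz 102.22 f [1.4 1.8 6.2] tcp [506.01 -79.63 103.18] ph 1.331 mz -0.257 t 31.52
cz 101.72 f [0.4 2.2 5.7] tcp [505.97 -79.65 102.63] ph 1.331 mz -0.286 t 31.77
cz 101.22 f [0.7 2.1 5.6] tcp [505.97 -79.61 102.13] ph 1.331 mz -0.219 t 32.02
cz 100.72 f [-0.4  1.7  9.5] tcp [506.02 -79.65 102.01] ph 1.331 mz -0.328 t 32.27
cz 100.22 f [-1.9  2.3 13.5] tcp [506.06 -79.64 101.96] ph 1.331 mz -0.254 t 32.52
9.831666526505352
```

```bash
python3 - <<'E'
from turn import *
s=json.load(open("s.json"));c=np.array(s["c"])
c[2]=101.9;line_to(c,rate=10);st("unload")
grip(0.5);st("open")
line_to(c+130*ez,rate=100)
move_ptp([420,-300,260],down(YAW+np.pi/2-0.9))
st("away")
for cn in("top","side"):
    p,d=camera(cn);P=cloud(cn,d)
    L=(P-H)@np.stack([ex,ey,ez],1)
    m=(np.abs(L[...,0]+135)<40)&(np.abs(L[...,1])<40)&(L[...,2]>18)&(L[...,2]<60)
    Lq=L[m];print(cn,m.sum(),cv2.minAreaRect(Lq[:,:2].astype(np.float32)),np.percentile(Lq[:,2],[5,50,95]))
    y,x=np.argwhere(m).mean(0).astype(int)
    cv2.imwrite(f"pics/{cn}6.png",cv2.resize(p[y-60:y+60,x-80:x+80,::-1],None,fx=4.5,fy=4.5,interpolation=cv2.INTER_CUBIC))
E
```

```text
unload f [4.7 1.6 2.7] tcp [505.87 -79.65 102.25] ph 1.331 mz -0.306 t 32.83
open f [-0.6  0.6 -0.9] tcp [504.67 -79.88 101.9 ] ph 1.33 mz 0.001 t 33.61
away f [-1.1  0.8 -0. ] tcp [ 420.18 -299.36  259.63] ph 0.901 mz 0.014 t 36.0
top 49 ((-133.96612548828125, 0.5924568176269531), (9.846561431884766, 45.33489990234375), 12.545454978942871) [27.63224663 35.41641354 39.55339793]
side 44 ((-136.4485626220703, 1.445058822631836), (11.442203521728516, 53.646846771240234), 9.194527626037598) [19.15163133 30.47373721 34.92827793]
```

View pics/top6.png

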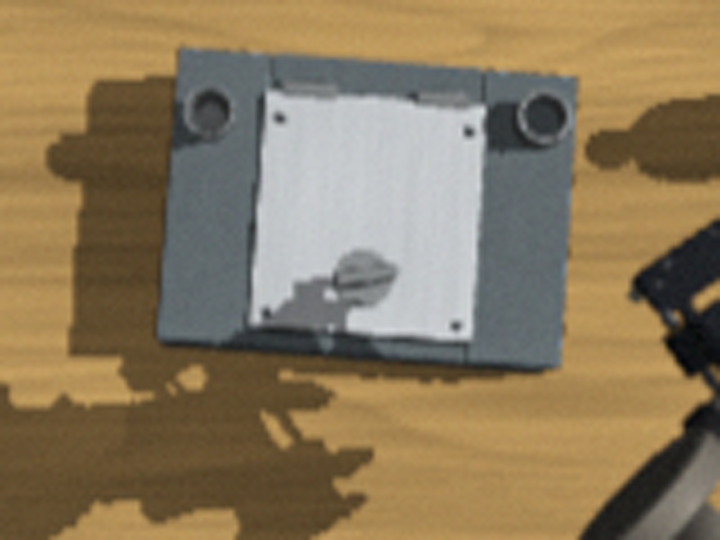

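View pics/side6.png

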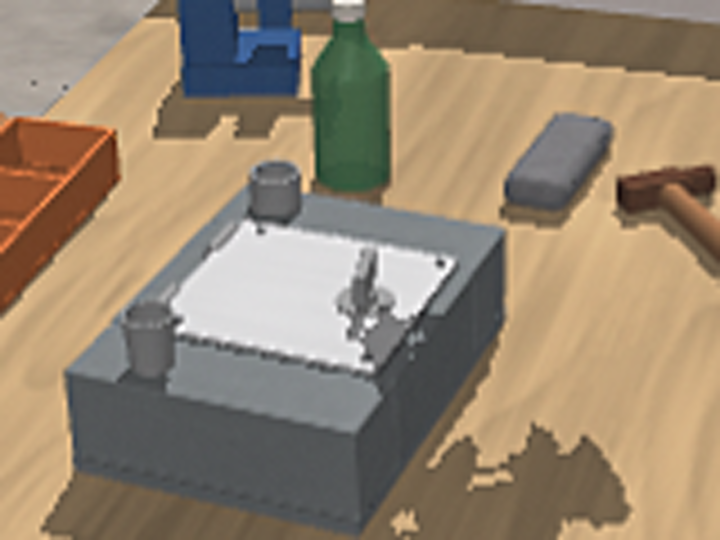

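The hatch lies flat. The wing (365,278 in the top crop) is turned to about 1.35 rad and sits about 8 mm lower. The beaker (210,108) and ring (543,115) have not moved, and the arm is clear.

```bash
python3 -c "
from station import *
finish_job();print(current_clock())"
```

```text
the job is handed in; nothing more can be done
the job is handed in; nothing more can be done
```

The hatch is shut and the wing fastener is locked in its detent. I handed the job in at about 36 s, with the arm clear of everything.

- **Hatch:** I pushed it shut with the closed fingertips near its front edge. It came to rest with its top face at about 90 mm, the shut height.
- **Wing:** I gripped the bar and turned it clockwise from about 0.34 rad, pushing down with about 9–14 N. At about 1.31–1.33 rad it started to drop, so I stopped turning and pressed it straight down to the bottom. The gripper went down 8.1 mm in all. I then let go and moved away.

**Last checks:**
- The top camera's depth shows the wing about 8 mm lower, at about 1.35 rad. That agrees with the arm's own readings.
- The beaker, napkin ring, bottle, marker case and mallet look unmoved in the last pictures. The notebook, snips and polish jar were outside those pictures, so I did not check them again; the arm did not go near them after the start.
- Just before I let go, the gripper still felt about 0.3 N m of twist within the detent's play. It was gone once the gripper opened.
- I saw no failed checks.

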